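Press a cheese mould to the click

TASK

Push the tray with the filled cheese mould along its guides until it is fully home against the rear stop under the press. Then bring the press handle down, pressing the mould until the handle breaks over with a click, stop at once before you press any harder, and let go so that the press stays clamped on the mould. Leave the other cheeses where they are.

Things in the scene. Friction and masses are not known exactly. Their poses are not given: they have to be found in the camera images.
- press: Fixed bench press. Base 230 x 124 x 15 mm (x -0.150 to +0.080), steel guide rails 75 mm apart inside, tops at z 27 mm; dark head 90 mm wide over the rear, z 144 to 200 mm, from 33 mm in front of the ram back to the columns. Origin on the counter under the ram's axis; +x away from the open front, +y to the handle's side, z up. A rear stop halts the tray when its origin reaches x = 0.
- ram: Steel ram with a round foot 44 mm across; origin at the centre of the foot's underside, 94 to 102 mm above the counter at the start. It comes down 25 mm for each radian the hub turns down.
- hub_axis (a point): Hub of the handle, on its turning axis, on the front of the press head: 50 mm in front of the ram's axis, 172 mm above the counter. Its frame turns with the hub: x along the turning axis (the press x), y out along the handle. The handle starts 0.25 to 0.55 rad above level and turns down to 0.75 rad below. The hub is stiff (up to 6 N at the grip move it) and stays where it is left.
- grip (a point): Middle of the round wooden grip of the click handle, on its centre line, 180 mm from the hub axis; the grip is 22 mm thick and 92 mm long along the handle, ending 42 mm further out. Push it down from above with shut fingers or pinch it across.
- handle: The click handle, grip included; origin at its joint to the hub's short arm, 30 mm from the hub axis, y along the handle. Rigid until about 7 to 11 N bear on the grip; then it gives at the joint by 0.055 rad (8 mm at the grip), the force falling by more than half, and meets a solid stop; more over-presses. Springs straight when let go. Clicks 0.2 to 1.0 rad from the start, not known beforehand.
- tray: Loose wooden tray, 190 x 70 x 8 mm, 0.4 kg in all, on the press base between the rails, with a perforated metal mould 60 mm across and 55 mm high. Origin under the mould's axis at the tray's underside; axes as the press; x from -0.150 to +0.040. Starts drawn out 35 to 65 mm; takes 2 to 6 N to slide. The mould's wooden follower tops out 69 to 79 mm above the underside, differing each time; it springs down 1 mm per 7 N.
- tray_grip (a point): Middle of the top of the tray's upright dark wooden grip block, 130 mm in front of the mould's axis; 16 mm thick along x, 36 mm wide along y, standing 47 mm above the tray plate, its top 70 mm above the counter. The tray plate reaches 20 mm further to the front than the block's middle.
- goat_brick: Loose bystander: whitish rounded cheese block 62 x 61 x 62 mm; origin at the centre of its underside.
- tasting_cube: Loose bystander: pale cheese cube 48 x 50 x 50 mm; origin at the centre of its underside.

How it is judged:
By the outcome, as a careful person would: the job done as asked, in the order asked, and still so for the second after the job is handed in, with the robot touching nothing.
It also fails if it takes over 64 s, if anything falls off the work surface, if the arm or the gripper's body presses on something with over 40 N, if the wrist force passes 120 N, or if a joint passes its speed limit or range.

ROBOT

A 7-joint arm with a two-finger parallel gripper is mounted at the origin on the work surface; the furniture and walls round the work are solid. World frame = base frame: x ahead of the robot, y to its left, z up, the work surface at z = 0. Lengths are in m, angles in rad, forces in N, time in s.
With the tool pointing down it reaches from about 0.4 to 0.85 m from the base axis. Payload 6.9 kg.
Tool frame: the origin (TCP) lies midway between the tips of the shut fingers; the grasp point (between the pads) lies 19 mm behind it (manip.grasp_offset is the z of the grasp point in the tool frame, in m); z points along the fingers, x is the direction in which the jaws open and shut, and the axes are right-handed (so a half turn about z gives the same grasp; the last joint's range is limited). The gripper opens to 85 mm and grips with 20 to 120 N. Pads are 22 mm wide; open, the fingers measure 114 mm over their backs; the gripper's body (76 mm by 85 mm) begins 54 mm behind the grasp point. The pads swing forward as they close: fully open they stand 13 mm farther back than shut.
Start: joints at [1.377, 0.507, -0.238, 1.5, 0.126, 1.149, -0.155], TCP at [0.185, -0.597, 0.231] pointing down, gripper open.
Joint ranges: [-3.08, 3.08], [-0.24, 2.05], [-1.43, 1.35], [0, 2.5], [-1.52, 4.66], [0.17, 1.96], [-2.89, 2.89]. Speed limits (rad/s): [2.39, 2.39, 3.14, 3.14, 3.14, 3.14, 3.14].

INTERFACE

Orientations are given as a unit quaternion [x, y, z, w].
In Python, from rig import manip gives the robot as it stands.
- The arm moves only by the shell command python3 -m jog 'ROWS' [OPENING] [FORCE]. ROWS is JSON, a list of rows, each a list of 6 numbers: the shift along the tool's x, y, z in mm, then the turn, a rotation vector about the tool's x, y, z in rad. A call has 1 to 12 rows; each row shifts and turns the commanded pose from where the row before left it, along the tool's axes as they then stand; what a row does not reach is not made up. A row lasts 1/10 s, in which the tool goes at most 50 mm and 8.59 degrees, less where a joint would pass 70% of its speed; a pose out of reach is approached as far as the arm can. A call with a gripper value outside its range is refused whole. OPENING is the finger opening in mm, from 0 to 85.4, set as the call begins (- or left out, the last holds). The fingers move at their own pace and stop on an object; FORCE is the grip in N (left out, the last holds). Time passes only in rows, so rows that do not move let the fingers close. It gives the time, the measured TCP pose, the force and the opening at its end, in the units of the state.
- manip.observe(): the state, without advancing time (a new reading comes with each control period).
- manip.get_image(name): name is "scene" or "top" or "wrist"; returns a dict with "img" (420x560x3 uint8, red, green, blue), "fx", "fy", "cx", "cy" (pixels), "k1" (the pictures are not rectified: a ray, as slopes to the right and down, at radius r is drawn at 1 + k1 r^2 times it, then the intrinsics apply), "rvec" (rotation vector, rad) and "tvec" (3), from world to camera coordinates, as OpenCV has them. Camera axes: x right, y down, z forward; pixel columns grow to the right and rows downward; lengths in m; the calibration is good to about 2 mm. A picture is of the moment at which its call begins. There is no depth.
- manip.hand_in(): hands the job in, once; it reports no verdict.
The state is a dict: "clock": time; "qpos": joint angles; "qd": joint speeds; "joint_efforts": joint torques, N m; "position": TCP position; "orientation": TCP orientation; "force": force on the tool from outside, world axes, zero at the start; "moment": the same for the moment, N m; "width": finger opening in m.
Only numpy, scipy, OpenCV 4.12 (cv2) and the standard library are available. Lean on these libraries where they do the work, as an engineer would, in place of code of your own. Each camera call takes 0.05 s, during which the arm holds its last target.

## Working session

There is one attempt and no reset: what is moved stays moved. The work goes in short steps, Python scripts to look and compute and a shell command to move; the robot and the scene stay as the last step left them, time stands still between calls to the robot, and variables do not carry over. Pictures are saved under pics/ and viewed, and the job is handed in when it is done.

```bash
mkdir -p pics; ls; python3 - <<'E'
from rig import manip
import cv2
for n in ["scene","top","wrist"]:
    d=manip.get_image(n); cv2.imwrite(f"pics/{n}0.png",d["img"][:,:,::-1])
    print(n,{k:v for k,v in d.items() if k!="img"})
print(manip.observe(), manip.grasp_offset)
E
```

```text
pics
scene {'fx': 418.35122459796196, 'fy': 418.35122459796196, 'cx': 274.1879585071566, 'cy': 207.75863788892235, 'k1': -0.07970124515597349, 'rvec': array([ 0.87192103, -2.29871843,  1.34430918]), 'tvec': array([0.39058218, 0.34803283, 0.68861115])}
top {'fx': 405.69917945492796, 'fy': 405.69917945492796, 'cx': 278.58910449506675, 'cy': 209.26876296365094, 'k1': -0.03499012513626919, 'rvec': array([ 2.18410901, -2.19411676,  0.08713921]), 'tvec': array([-0.03519221,  0.54643241,  1.00038443])}
wrist {'fx': 336.0439189623388, 'fy': 336.0439189623388, 'cx': 284.6823676366467, 'cy': 205.96436402524034, 'k1': 0.011975780014315353, 'rvec': array([-2.33002014,  1.71957951,  0.2521378 ]), 'tvec': array([-0.62461959, -0.03709774,  0.37746582])}
{'clock': 0.15, 'qpos': array([ 1.37649196,  0.50813862, -0.23753248,  1.50085365,  0.12567246,
        1.14889978, -0.15481592]), 'qd': array([ 5.89073494e-04, -2.52716103e-03,  6.95204208e-04, -2.35435913e-03,
       -4.00213327e-05,  2.02241465e-03, -2.10063982e-04]), 'joint_efforts': array([-2.38645007e-03, -6.21014643e+01, -2.18944117e+00, -2.49839097e+01,
        1.26421443e-02,  9.20339517e-03, -5.21217544e-05]), 'position': array([ 0.18441887, -0.59679783,  0.23064999]), 'orientation': array([ 8.04766787e-01, -5.93590755e-01, -5.29434358e-04, -3.91969670e-04]), 'force': array([ 0.21749614, -0.76920339,  0.05255616]), 'moment': array([-0.02653893,  0.00187042,  0.04402101]), 'width': 0.08552854701109114} -0.0187
```

View pics/scene0.png

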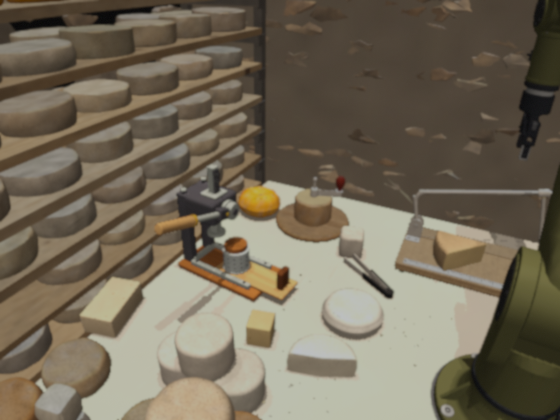

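View pics/top0.png

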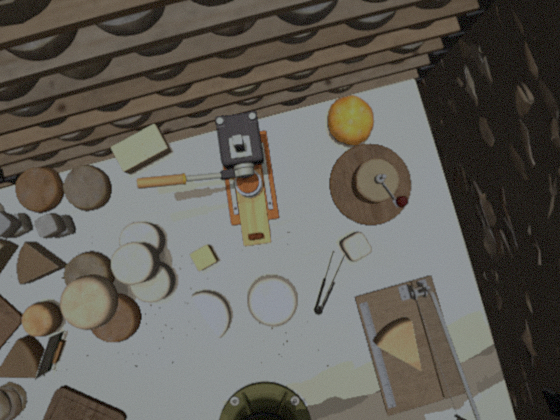

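View pics/wrist0.png

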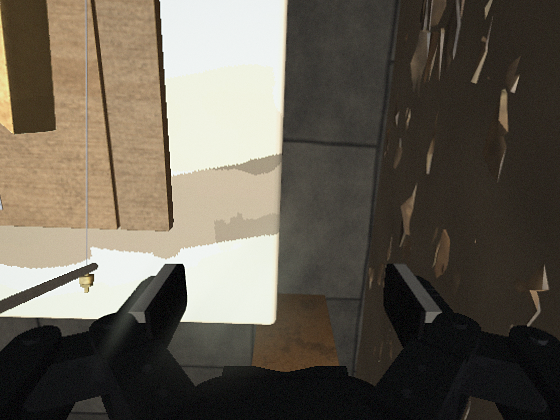

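The top view shows the press at about (240,175), the tray grip block at (256,236), and the handle grip at (162,181), pointing left. I'll zoom in to measure.

```bash
cat > h.py <<'E'
import numpy as np, cv2
from rig import manip
from scipy.spatial.transform import Rotation as R
def cam(n):
    d=manip.get_image(n); return d
def ray(d,u,v):
    x=(u-d["cx"])/d["fx"]; y=(v-d["cy"])/d["fy"]
    r=np.hypot(x,y); s=r
    for _ in range(30): s=r/(1+d["k1"]*s*s)
    f=s/r if r>0 else 1
    M=R.from_rotvec(d["rvec"]).as_matrix()
    return -M.T@d["tvec"], M.T@np.array([x*f,y*f,1])
def atz(d,u,v,z):
    c,r=ray(d,u,v); return c+r*(z-c[2])/r[2]
def proj(d,P):
    M=R.from_rotvec(d["rvec"]).as_matrix()
    p=(M@np.atleast_2d(P).T).T+d["tvec"]; x=p[:,:2]/p[:,2:]
    r2=(x**2).sum(1,keepdims=True); x=x*(1+d["k1"]*r2)
    return x*d["fx"]+[d["cx"],d["cy"]]
def tri(*obs):
    A=np.zeros((3,3));b=np.zeros(3)
    for d,u,v in obs:
        c,r=ray(d,u,v); r=r/np.linalg.norm(r); Pm=np.eye(3)-np.outer(r,r); A+=Pm;b+=Pm@c
    return np.linalg.solve(A,b)
def crop(d,name,x0,y0,x1,y1,s):
    im=d["img"][y0:y1,x0:x1,::-1]
    cv2.imwrite(name,cv2.resize(im,None,fx=s,fy=s,interpolation=cv2.INTER_CUBIC))
E
python3 - <<'E'
from h import *
import pickle
for n in ["scene","top"]:
    d=cam(n); pickle.dump(d,open(n+"0.pkl","wb"))
    if n=="top": crop(d,"pics/topz.png",120,100,300,260,4.4)
    else: crop(d,"pics/scenez.png",140,150,310,310,3.7)
E
```

```text
(no output)
```

View pics/topz.png

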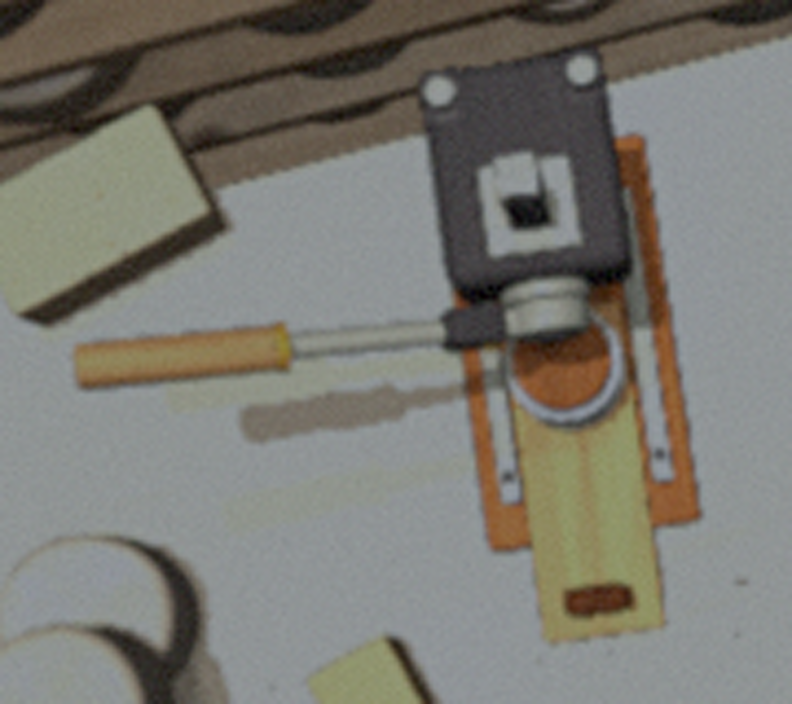

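View pics/scenez.png

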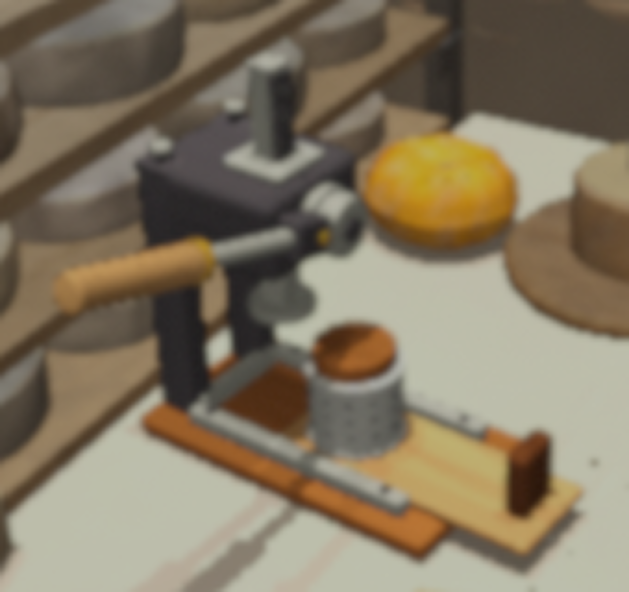

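```bash
cat > m.py <<'E'
from h import *
import pickle
from scipy.optimize import least_squares
T=pickle.load(open("top0.pkl","rb"));S=pickle.load(open("scene0.pkl","rb"))
t=lambda x,y:(120+x/4.4-.4,100+y/4.4-.4)
s=lambda x,y:(140+x/3.7-.4,150+y/3.7-.4)
# press-frame pts
pts=[(T,t(491,550),(-.15,.062,.015)),(T,t(700,518),(-.15,-.062,.015)),(T,t(643,137),(.08,-.062,.015)),
(S,s(421,550),(-.15,.062,.007))]
# tray: plate front corners  ztop = 15+8=23
tr=[(T,t(547,641),(-.15,.035,.023)),(T,t(664,624),(-.15,-.035,.023)),(T,t(600,598),(-.13,0,.07)),
(S,s(522,553),(-.15,.035,.019)),(S,s(580,490),(-.15,-.035,.023)),(S,s(530,450),(-.138,0,.07))]
# handle: grip outer end & inner end
hd=[(T,t(81,366),.222),(T,t(286,346),.130),(S,s(72,292),.222),(S,s(205,258),.130)]
def W(p,P):
    c,s_=np.cos(p[2]),np.sin(p[2]); return np.array([p[0]+c*P[0]-s_*P[1],p[1]+s_*P[0]+c*P[1],P[2]])
def f(p):
    r=[]
    for d,uv,P in pts: r+=list(proj(d,W(p,P))[0]-uv)
    for d,uv,P in tr: r+=list(proj(d,W(p,(P[0]-p[3],P[1],P[2])))[0]-uv)
    for d,uv,L in hd: r+=list(proj(d,W(p,(-.05,L*np.cos(p[4]),.172+L*np.sin(p[4]))))[0]-uv)
    return np.array(r)
o=least_squares(f,[.6,0,.15,.05,.4],loss='soft_l1')
print(o.x.round(4)); print(f(o.x).reshape(-1,2).round(1))
p=o.x
print("grip",W(p,(-.05,.18*np.cos(p[4]),.172+.18*np.sin(p[4]))),"traygrip",W(p,(-.13-p[3],0,.07)),"hub",W(p,(-.05,0,.172)))
print("tray home grip",W(p,(-.13,0,.07)))
E
python3 m.py
```

```text
[0.6628 0.0416 0.1334 0.0533 0.2916]
[[-0.5  1. ]
 [ 0.8  1.5]
 [ 1.4 -0.7]
 [ 0.   1.6]
 [-0.1 -0.1]
 [ 1.2 -0.1]
 [-0.2 -0.3]
 [-0.1 -0.9]
 [ 0.8 -2.4]
 [ 2.4 -1.9]
 [-0.8 -0. ]
 [-0.7  0.4]
 [-1.9 -0.4]
 [-2.6  0.4]]
grip [0.59032928 0.20580933 0.22374737] traygrip [0.48113531 0.01721294 0.07      ] hub [0.61325456 0.03493909 0.172     ]
tray home grip [0.53396502 0.02430099 0.07      ]
```

```bash
python3 -m jog '[[0,0,-30,0,0,0.0835],[0,0,-30,0,0,0.0835],[-32,-36,0,0,0,0],[-32,-36,0,0,0,0],[-32,-36,0,0,0,0],[-32,-36,0,0,0,0],[-32,-36,0,0,0,0],[-32,-36,0,0,0,0]]' 0
cat >> h.py <<'E'
PR=np.array([.6628,.0416,.1334])
def topress(P):
    P=np.asarray(P,float);c,s=np.cos(PR[2]),np.sin(PR[2]);d=P-np.r_[PR[:2],0]
    return np.array([c*d[0]+s*d[1],-s*d[0]+c*d[1],d[2]])
def st():
    o=manip.observe(); q=R.from_quat(o["orientation"]); M=q.as_matrix()
    F=o["force"];c,s=np.cos(PR[2]),np.sin(PR[2])
    print("t",o["clock"],"world",o["position"].round(4),"press",topress(o["position"]).round(4),"w",round(o["width"],4))
    print(" toolx",M[:,0].round(3),"y",M[:,1].round(3),"z",M[:,2].round(3),"Fpress",np.round([c*F[0]+s*F[1],-s*F[0]+c*F[1],F[2]],2))
    return o,M
def delta(P):  # world target -> tool mm
    o,M=st(); print(" delta tool mm",(M.T@(np.asarray(P)-o["position"])*1e3).round(1))
def W(P):
    c,s=np.cos(PR[2]),np.sin(PR[2]); return np.array([PR[0]+c*P[0]-s*P[1],PR[1]+s*P[0]+c*P[1],P[2]])
E
python3 -c "
from h import *
delta(W((-.225,0,.12)))"
```

```text
clock: 1.05
position: [0.3741, -0.3766, 0.2914]
orientation: [0.752, -0.659, 0.0, 0.0]
force: [0.9, 0.1, 1.0]
width: 0.0002
t 1.05 world [ 0.3741 -0.3766  0.2914] press [-0.3417 -0.3761  0.2914] w 0.0002
 toolx [ 0.132 -0.991  0.   ] y [-0.991 -0.132 -0.   ] z [ 0. -0. -1.] Fpress [ 0.95 -0.02  1.  ]
 delta tool mm [-376.2 -116.4  171.3]
```

```bash
python3 -m jog '[[-42,-13,0,0,0,0],[-42,-13,0,0,0,0],[-42,-13,0,0,0,0],[-42,-13,0,0,0,0],[-42,-13,0,0,0,0],[-42,-13,20,0,0,0],[-42,-13,20,0,0,0],[-42,-13,25,0,0,0],[-40,-12,25,0,0,0],[0,0,40,0,0,0],[0,0,40,0,0,0],[0,0,0,0,0,0]]' 0
python3 -c "
from h import *
delta(W((-.225,0,.042)))"
```

```text
clock: 2.25
position: [0.4354, 0.0094, 0.1182]
orientation: [0.753, -0.658, -0.003, 0.003]
force: [-0.6, 0.3, 0.3]
width: 0.0001
t 2.25 world [0.4354 0.0094 0.1182] press [-0.2297 -0.0016  0.1182] w 0.0001
 toolx [ 0.134 -0.991 -0.001] y [-0.991 -0.134  0.008] z [-0.008  0.    -1.   ] Fpress [-0.57  0.36  0.34]
 delta tool mm [-1.5 -5.3 76.1]
```

```bash
python3 -m jog '[[-1,-2,38,0,0,0],[0,0,38,0,0,0],[0,0,0,0,0,0]]' 0
python3 -c "
from h import *
delta(W((-.205,0,.042)))
d=cam('scene'); crop(d,'pics/s1.png',140,150,330,310,3.7)"
```

```text
clock: 2.55
position: [0.4389, 0.0101, 0.044]
orientation: [0.752, -0.659, -0.002, 0.002]
force: [-0.4, -0.3, 0.4]
width: -0.0002
t 2.55 world [0.4389 0.0101 0.044 ] press [-0.2261 -0.0014  0.044 ] w -0.0002
 toolx [ 0.132 -0.991 -0.   ] y [-0.991 -0.132  0.005] z [-0.005 -0.001 -1.   ] Fpress [-0.4  -0.25  0.39]
 delta tool mm [ -1.4 -21.1   1.9]
```

View pics/s1.png

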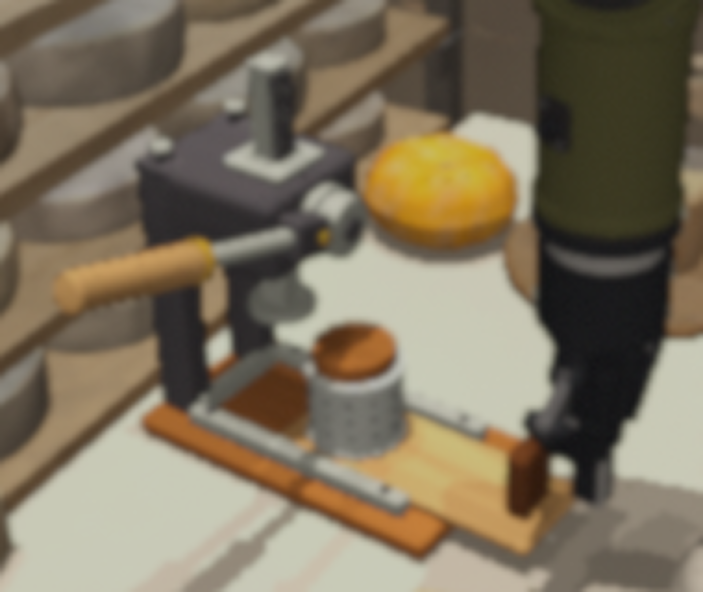

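The shut fingers (590,490 in the crop) are just in front of the grip block (527,478). Now I'll push.

```bash
python3 -m jog '[[-1,-8,0,0,0,0],[0,-8,0,0,0,0],[0,-6,0,0,0,0],[0,-6,0,0,0,0],[0,-5,0,0,0,0]]' 0; python3 -c "
from h import *
st()"; python3 -m jog '[[0,-5,0,0,0,0],[0,-5,0,0,0,0],[0,-5,0,0,0,0],[0,-5,0,0,0,0],[0,-4,0,0,0,0]]' 0; python3 -c "
from h import *
st()"
```

```text
clock: 3.1
position: [0.4718, 0.0154, 0.0464]
orientation: [0.752, -0.659, -0.0, 0.001]
force: [-6.0, -1.3, 4.7]
width: 0.0002
t 3.1 world [0.4718 0.0154 0.0464] press [-0.1928 -0.0006  0.0464] w 0.0002
 toolx [ 0.132 -0.991  0.001] y [-0.991 -0.132  0.002] z [-0.002 -0.001 -1.   ] Fpress [-6.14 -0.48  4.74]
clock: 3.6
position: [0.496, 0.0187, 0.0463]
orientation: [0.752, -0.659, -0.0, 0.001]
force: [-6.4, -1.3, 6.7]
width: 0.0001
t 3.6 world [0.496  0.0187 0.0463] press [-0.1684 -0.0005  0.0463] w 0.0001
 toolx [ 0.132 -0.991  0.001] y [-0.991 -0.132  0.002] z [-0.002 -0.001 -1.   ] Fpress [-6.47 -0.44  6.71]
```

```bash
python3 -m jog '[[0,-5,0,0,0,0],[0,-4,-1,0,0,0],[0,-3,0,0,0,0]]' 0; python3 -c "
from h import *
st()"; python3 -m jog '[[0,-3,0,0,0,0]]' 0; python3 -m jog '[[0,-3,0,0,0,0]]' 0;  python3 -c "
from h import *
st()"
```

```text
clock: 3.9
position: [0.5091, 0.0207, 0.047]
orientation: [0.752, -0.659, 0.0, -0.0]
force: [-1.8, 0.5, -1.3]
width: -0.0002
t 3.9 world [0.5091 0.0207 0.047 ] press [-0.1551 -0.0003  0.047 ] w -0.0002
 toolx [ 0.132 -0.991 -0.   ] y [-0.991 -0.132 -0.001] z [ 0.001  0.    -1.   ] Fpress [-1.72  0.7  -1.3 ]
clock: 4.0
position: [0.5119, 0.0211, 0.0468]
orientation: [0.752, -0.659, 0.0, -0.0]
force: [-1.8, 0.1, -1.4]
width: 0.0001
clock: 4.1
position: [0.5147, 0.0215, 0.0466]
orientation: [0.752, -0.659, -0.0, -0.0]
force: [-1.8, 0.2, -0.9]
width: -0.0002
t 4.1 world [0.5147 0.0215 0.0466] press [-0.1495 -0.0002  0.0466] w -0.0002
 toolx [ 0.132 -0.991 -0.   ] y [-0.991 -0.132 -0.   ] z [ 0.  0. -1.] Fpress [-1.75  0.46 -0.89]
```

```bash
for i in 1 2 3; do python3 -m jog '[[0,-2,0,0,0,0]]' 0|sed -n 2,4p; done; python3 -c "
from h import *
st()"
```

```text
position: [0.5167, 0.0218, 0.0465]
orientation: [0.752, -0.659, -0.0, -0.0]
force: [-2.6, -0.4, -1.7]
position: [0.5177, 0.0218, 0.0464]
orientation: [0.752, -0.659, -0.0, 0.001]
force: [-7.2, -1.0, 0.1]
position: [0.5177, 0.0217, 0.0462]
orientation: [0.752, -0.659, -0.002, 0.002]
force: [-14.3, -1.9, 10.4]
t 4.4 world [0.5177 0.0217 0.0462] press [-0.1465 -0.0005  0.0462] w 0.0002
 toolx [ 0.132 -0.991  0.001] y [-0.991 -0.132  0.006] z [-0.005 -0.002 -1.   ] Fpress [-14.47   0.05  10.44]
```

Force climbs to 14 N with no motion, so the tray is at the stop. I'll back off, lift and check.

```bash
python3 -m jog '[[0,8,0,0,0,0],[0,20,0,0,0,0],[0,20,0,0,0,0],[0,10,-40,0,0,0],[0,0,-45,0,0,0],[0,0,-45,0,0,0],[0,0,-45,0,0,0],[0,0,-30,0,0,0]]' 0
python3 - <<'E'
from h import *
st()
d=cam('top'); crop(d,'pics/t2.png',120,100,300,260,4.4)
for P in [(-.15,.035,.023),(-.15,-.035,.023),(-.13,0,.07)]:
    print(((proj(d,W(P))[0]-[120,100])*4.4).round())
d=cam('scene'); crop(d,'pics/s2.png',140,150,330,310,3.7)
for P in [(-.15,.035,.023),(-.15,-.035,.023),(-.138,0,.07)]:
    print(((proj(d,W(P))[0]-[140,150])*3.7).round())
E
```

```text
clock: 5.2
position: [0.4643, 0.0151, 0.2553]
orientation: [0.753, -0.659, 0.002, -0.002]
force: [0.4, -0.4, -0.1]
width: 0.0001
t 5.2 world [0.4643 0.0151 0.2553] press [-2.003e-01  1.000e-04  2.553e-01] w 0.0001
 toolx [ 0.133 -0.991  0.001] y [-0.991 -0.133 -0.006] z [ 0.006  0.    -1.   ] Fpress [ 0.34 -0.46 -0.14]
[533. 546.]
[655. 529.]
[584. 497.]
[446. 509.]
[509. 449.]
[463. 410.]
```

View pics/t2.png

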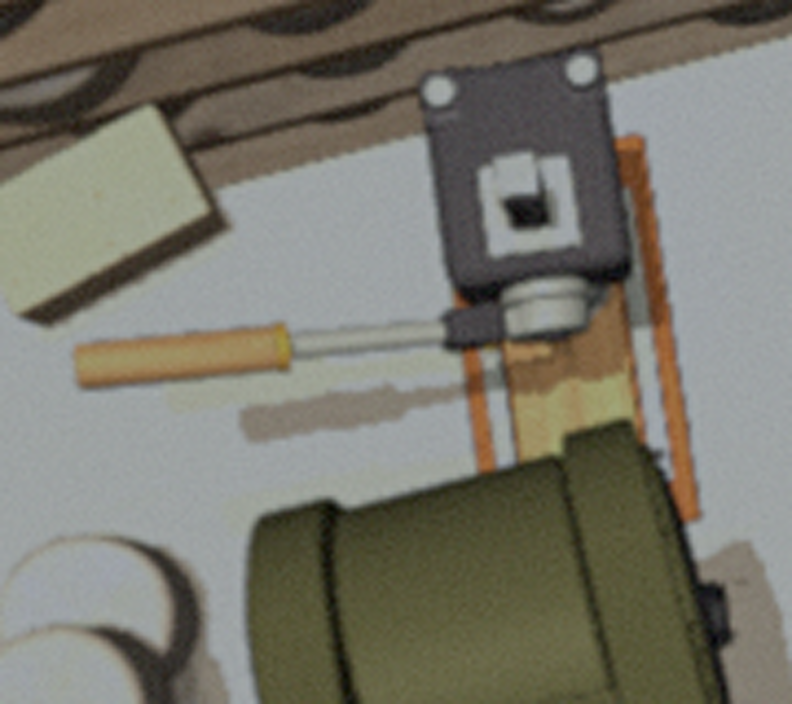

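View pics/s2.png

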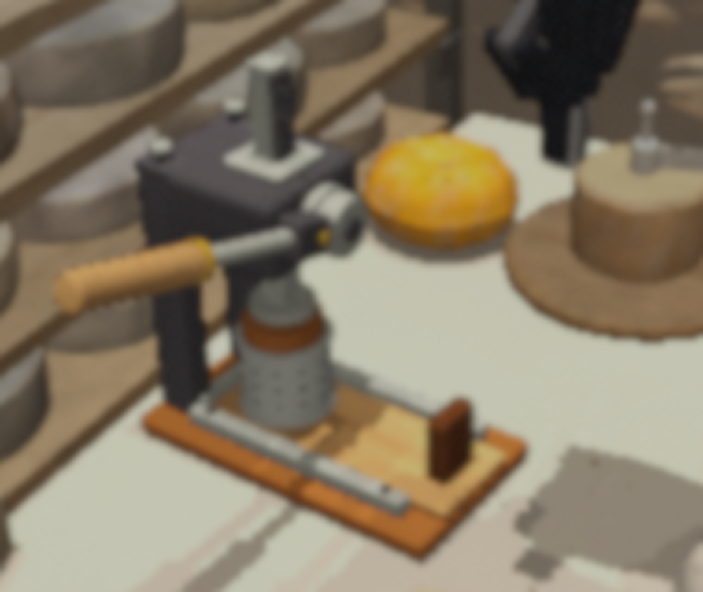

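Home position confirmed: block and plate corners are where predicted, within about 3 px of the source image. The mould is under the ram foot. Next I'll move over the handle grip.

```bash
python3 -m jog '[[-20,-18,-10,0,0,0],[-29,-26,-10,0,0,0],[-29,-26,-8,0,0,0],[-29,-26,0,0,-0.07,0],[-29,-26,0,0,-0.07,0],[-26,-26,0,0,-0.07,0],[0,0,0,0,-0.08,0],[0,0,0,0,0,0]]' 0
python3 - <<'E'
from h import *
th=.29; u=np.array([0,np.cos(th),np.sin(th)]);n=np.array([0,-np.sin(th),np.cos(th)])
H=np.array([-.05,0,.172])
delta(W(H+.18*u+.026*n))
for nm,b in [("scene",(140,130,330,290)),("top",(120,100,300,260))]:
    d=cam(nm); crop(d,f'pics/{nm}3.png',*b,3.7)
E
```

```text
clock: 6.1
position: [0.5894, 0.192, 0.2829]
orientation: [0.743, -0.653, -0.109, -0.095]
force: [0.8, -1.1, 0.6]
width: -0.0001
t 6.1 world [0.5894 0.192  0.2829] press [-0.0527  0.1588  0.2829] w -0.0001
 toolx [ 0.122 -0.95  -0.286] y [-0.992 -0.128  0.002] z [-0.039  0.283 -0.958] Fpress [ 0.65 -1.2   0.58]
 delta tool mm [ 3.9 -2.8 34.8]
```

View pics/scene3.png

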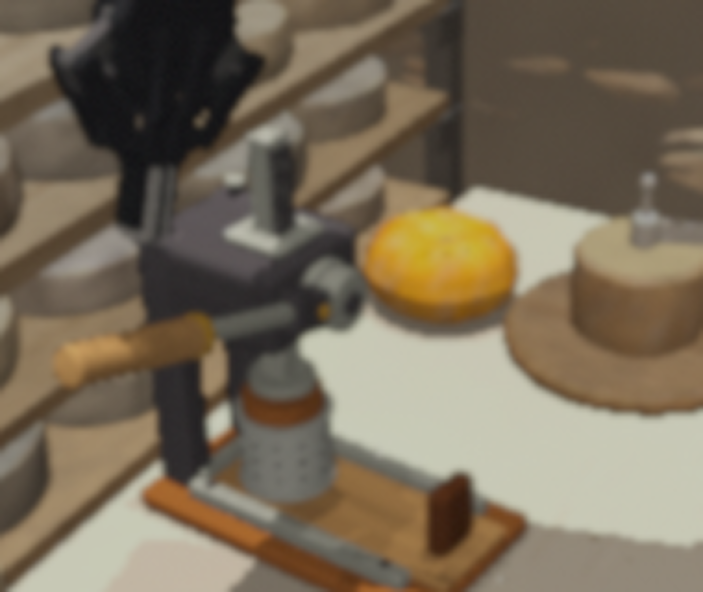

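View pics/top3.png

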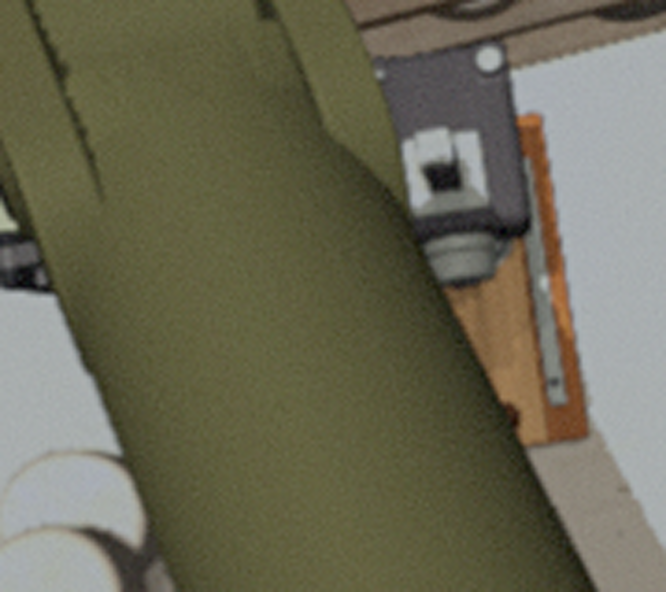

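Fingers (150,215) are above the grip (140,345). I'll descend.

```bash
python3 -m jog '[[2,-2,15,0,0,0],[2,-1,15,0,0,0],[0,0,5,0,0,0],[0,0,0,0,0,0]]' 0
python3 - <<'E'
from h import *
st(); d=cam("scene"); crop(d,'pics/s4.png',140,150,280,270,5)
E
```

```text
clock: 6.6
position: [0.5895, 0.2015, 0.2503]
orientation: [0.745, -0.651, -0.109, -0.094]
force: [-0.2, 0.0, 0.0]
width: -0.0003
t 6.6 world [0.5895 0.2015 0.2503] press [-0.0514  0.1682  0.2503] w -0.0003
 toolx [ 0.128 -0.95  -0.285] y [-0.991 -0.134  0.001] z [-0.039  0.282 -0.959] Fpress [-0.24  0.06  0.04]
```

View pics/s4.png

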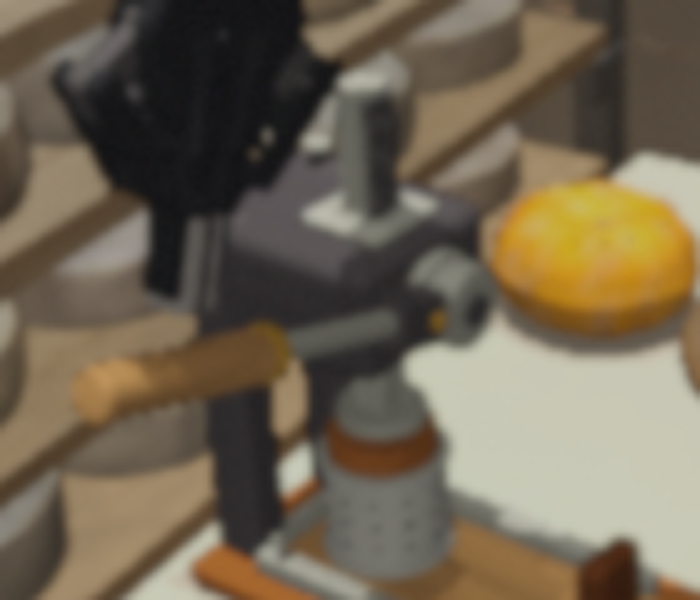

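```bash
python3 -m jog '[[0,0,4,0,0,0],[0,0,4,0,0,0],[0,0,4,0,0,0]]' 0 | sed -n '2p;4p'; python3 -m jog '[[0,0,2,0,0,0]]' 0| sed -n '2p;4p';python3 -m jog '[[0,0,2,0,0,0]]' 0| sed -n '2p;4p';python3 -m jog '[[0,0,2,0,0,0]]' 0| sed -n '2p;4p'
```

```text
position: [0.59, 0.2044, 0.2391]
force: [-0.3, -0.4, -0.7]
position: [0.5896, 0.205, 0.2367]
force: [0.3, 0.3, 0.2]
position: [0.5897, 0.2055, 0.235]
force: [0.0, 0.5, 0.8]
position: [0.5899, 0.2061, 0.2335]
force: [-1.8, -0.8, 4.0]
```

```bash
python3 -m jog '[[-0.1,0,2,0,0.011,0]]' 0 | sed -n '2p;4p'; python3 -m jog '[[-0.1,0,2,0,0.011,0]]' 0| sed -n '2p;4p';python3 -m jog '[[-0.1,0,2,0,0.011,0]]' 0| sed -n '2p;4p';python3 -m jog '[[-0.1,0,2,0,0.011,0]]' 0| sed -n '2p;4p'; python3 -c "
from h import *
st()"
```

```text
position: [0.5898, 0.2066, 0.2317]
force: [-1.1, -2.1, 3.9]
position: [0.5897, 0.2073, 0.2298]
force: [-1.3, -2.2, 3.5]
position: [0.5895, 0.208, 0.2277]
force: [-0.9, -2.1, 2.9]
position: [0.5894, 0.2086, 0.2257]
force: [-1.1, -1.1, 3.2]
t 7.65 world [0.5894 0.2086 0.2257] press [-0.0505  0.1753  0.2257] w -0.0001
 toolx [ 0.129 -0.962 -0.242] y [-0.991 -0.132 -0.   ] z [-0.032  0.24  -0.97 ] Fpress [-1.21 -0.95  3.18]
```

```bash
python3 -m jog '[[-0.1,0,2,0,0.011,0]]' 0 | sed -n '2p;4p'; python3 -m jog '[[-0.1,0,2,0,0.011,0]]' 0| sed -n '2p;4p';python3 -m jog '[[-0.1,0,2,0,0.011,0]]' 0| sed -n '2p;4p';python3 -m jog '[[-0.1,0,2,0,0.011,0]]' 0| sed -n '2p;4p'; python3 -c "
from h import *
st()"
```

```text
position: [0.5893, 0.2092, 0.2237]
force: [-0.1, -1.8, 3.3]
position: [0.5892, 0.2098, 0.2218]
force: [0.4, -1.4, 4.5]
position: [0.5891, 0.2103, 0.2198]
force: [-0.4, -1.0, 3.5]
position: [0.589, 0.2108, 0.2179]
force: [-0.4, -2.0, 3.3]
t 8.05 world [0.589  0.2108 0.2179] press [-0.0506  0.1775  0.2179] w -0.0002
 toolx [ 0.13  -0.971 -0.2  ] y [-0.991 -0.132 -0.   ] z [-0.026  0.198 -0.98 ] Fpress [-0.65 -1.91  3.31]
```

```bash
python3 -m jog '[[-0.1,0,2,0,0.011,0]]' 0 | sed -n '2p;4p'; python3 -m jog '[[-0.1,0,2,0,0.011,0]]' 0| sed -n '2p;4p';python3 -m jog '[[-0.1,0,2,0,0.011,0]]' 0| sed -n '2p;4p'; python3 -c "
from h import *
st()"
```

```text
position: [0.589, 0.2113, 0.2159]
force: [0.2, -1.3, 3.6]
position: [0.5889, 0.2118, 0.214]
force: [0.2, -1.7, 3.2]
position: [0.5888, 0.2122, 0.212]
force: [-0.4, -2.7, 2.7]
t 8.35 world [0.5888 0.2122 0.212 ] press [-0.0506  0.179   0.212 ] w -0.0001
 toolx [ 0.131 -0.977 -0.167] y [-0.991 -0.132  0.   ] z [-0.022  0.166 -0.986] Fpress [-0.74 -2.63  2.74]
```

```bash
python3 -m jog '[[-0.1,0,2,0,0.011,0],[-0.1,0,2,0,0.011,0]]' 0 | sed -n '2p;4p'; python3 -m jog '[[-0.1,0,2,0,0.011,0]]' 0| sed -n '2p;4p';python3 -m jog '[[-0.1,0,2,0,0.011,0]]' 0| sed -n '2p;4p'; python3 -c "
from h import *
st(); d=cam('scene'); crop(d,'pics/s5.png',140,170,260,270,6)"
```

```text
position: [0.5887, 0.2131, 0.2081]
force: [0.3, -2.0, 3.0]
position: [0.5886, 0.2135, 0.2061]
force: [-0.3, -1.3, 3.3]
position: [0.5886, 0.2138, 0.2042]
force: [-0.1, -3.0, 3.8]
t 8.75 world [0.5886 0.2138 0.2042] press [-0.0506  0.1805  0.2042] w 0.0
 toolx [ 0.131 -0.984 -0.124] y [-0.991 -0.132  0.   ] z [-0.016  0.123 -0.992] Fpress [-0.54 -2.95  3.77]
```

View pics/s5.png

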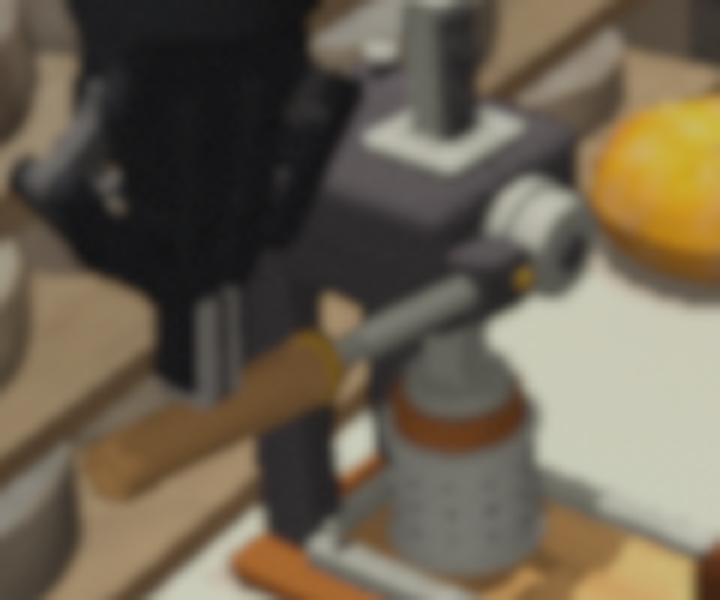

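Fingers rest mid-grip, the handle is straight, and the ram foot is close to the follower.

```bash
python3 -m jog '[[-0.1,0,2,0,0.011,0]]' 0 | sed -n '2p;4p'; python3 -m jog '[[-0.1,0,2,0,0.011,0]]' 0| sed -n '2p;4p';python3 -m jog '[[-0.1,0,2,0,0.011,0]]' 0| sed -n '2p;4p'
```

```text
position: [0.5886, 0.2144, 0.2024]
force: [-0.1, -1.4, 4.4]
position: [0.5885, 0.2147, 0.2003]
force: [-0.3, -1.0, 3.6]
position: [0.5885, 0.215, 0.1983]
force: [-0.3, -0.8, 4.3]
```

```bash
python3 -m jog '[[-0.1,0,2,0,0.011,0]]' 0 | sed -n '2p;4p'; python3 -m jog '[[-0.1,0,2,0,0.011,0]]' 0| sed -n '2p;4p';python3 -m jog '[[-0.1,0,2,0,0.011,0]]' 0| sed -n '2p;4p'
```

```text
position: [0.5884, 0.2152, 0.1963]
force: [-0.0, -1.2, 4.5]
position: [0.5884, 0.2155, 0.1944]
force: [-0.7, -1.4, 4.0]
position: [0.5883, 0.2158, 0.1924]
force: [-0.9, -1.2, 4.8]
```

```bash
python3 -m jog '[[-0.1,0,2,0,0.011,0]]' 0 | sed -n '2p;4p'; python3 -m jog '[[-0.1,0,2,0,0.011,0]]' 0| sed -n '2p;4p'; python3 -c "
from h import *
st()"
```

```text
position: [0.5883, 0.2159, 0.1904]
force: [-0.4, -0.3, 4.7]
position: [0.5883, 0.2161, 0.1884]
force: [0.3, -0.7, 4.0]
t 9.6 world [0.5883 0.2161 0.1884] press [-0.0506  0.1829  0.1884] w 0.0001
 toolx [ 0.132 -0.991 -0.036] y [-0.991 -0.133 -0.   ] z [-0.005  0.036 -0.999] Fpress [ 0.23 -0.78  3.96]
```

```bash
python3 -m jog '[[-0.1,0,2,0,0.011,0]]' 0 | sed -n '2p;4p'; python3 -m jog '[[-0.1,0,2,0,0.011,0]]' 0| sed -n '2p;4p';python3 -m jog '[[-0.1,0,2,0,0.011,0]]' 0| sed -n '2p;4p'
```

```text
position: [0.5883, 0.2163, 0.1864]
force: [-0.3, -0.7, 5.2]
position: [0.5883, 0.2164, 0.1845]
force: [-1.2, -0.6, 5.5]
position: [0.5883, 0.2166, 0.1825]
force: [-1.5, -0.3, 6.5]
```

```bash
python3 -m jog '[[-0.1,0,2,0,0.011,0]]' 0 | sed -n '2p;4p'; python3 -m jog '[[-0.1,0,2,0,0.011,0]]' 0| sed -n '2p;4p'
```

```text
position: [0.5883, 0.2167, 0.1806]
force: [-0.7, -1.7, 6.1]
position: [0.5883, 0.2167, 0.1786]
force: [-0.9, 0.1, 6.0]
```

```bash
python3 -m jog '[[-0.1,0,2,0,0.011,0]]' 0 | sed -n '2p;4p'; python3 -m jog '[[-0.1,0,2,0,0.011,0]]' 0| sed -n '2p;4p'
```

```text
position: [0.5883, 0.2168, 0.1766]
force: [-0.6, -1.4, 5.7]
position: [0.5883, 0.2169, 0.1747]
force: [-0.6, -0.3, 7.6]
```

Force is climbing, so I'll take one step at a time now.

```bash
python3 -m jog '[[-0.1,0,2,0,0.011,0]]' 0 | sed -n '2p;4p'
```

```text
position: [0.5883, 0.2169, 0.1727]
force: [-0.7, -1.1, 7.2]
```

```bash
python3 -m jog '[[-0.1,0,2,0,0.011,0]]' 0 | sed -n '2p;4p'
```

```text
position: [0.5884, 0.2169, 0.1708]
force: [-1.1, -1.8, 6.5]
```

```bash
python3 -m jog '[[-0.1,0,2,0,0.011,0]]' 0 | sed -n '2p;4p'
```

```text
position: [0.5884, 0.2168, 0.1688]
force: [-0.7, -0.6, 8.0]
```

```bash
python3 -m jog '[[-0.1,0,1.5,0,0.008,0]]' 0 | sed -n '2p;4p'
```

```text
position: [0.5884, 0.2168, 0.1673]
force: [-0.4, -1.3, 7.4]
```

```bash
python3 -m jog '[[-0.1,0,1.5,0,0.008,0]]' 0 | sed -n '2p;4p'
```

```text
position: [0.5884, 0.2168, 0.1659]
force: [-1.2, -0.2, 7.7]
```

```bash
python3 -m jog '[[-0.1,0,1.5,0,0.008,0]]' 0 | sed -n '2p;4p'
```

```text
position: [0.5884, 0.2167, 0.1644]
force: [-0.9, -0.8, 8.4]
```

```bash
python3 -m jog '[[-0.1,0,1.5,0,0.008,0]]' 0 | sed -n '2p;4p'
```

```text
position: [0.5884, 0.2167, 0.163]
force: [-0.6, -0.9, 8.1]
```

```bash
python3 -m jog '[[-0.1,0,1.5,0,0.008,0]]' 0 | sed -n '2p;4p'
```

```text
position: [0.5885, 0.2166, 0.1615]
force: [-0.3, -1.4, 9.6]
```

```bash
python3 -m jog '[[-0.1,0,1.5,0,0.008,0]]' 0 | sed -n '2p;4p'
```

```text
position: [0.5884, 0.2165, 0.16]
force: [-1.8, -1.1, 8.2]
```

```bash
python3 -m jog '[[-0.1,0,1.5,0,0.008,0]]' 0 | sed -n '2p;4p'
```

```text
position: [0.5885, 0.2165, 0.1585]
force: [-1.8, -0.9, 8.0]
```

```bash
python3 -m jog '[[-0.1,0,1.5,0,0.008,0]]' 0 | sed -n '2p;4p'
```

```text
position: [0.5884, 0.2163, 0.1569]
force: [-0.7, 0.0, 6.4]
```

```bash
python3 -m jog '[[0,0,1,0,0.005,0]]' 0 | sed -n '2p;4p'
```

```text
position: [0.5883, 0.2162, 0.1556]
force: [-0.6, -0.1, 4.6]
```

```bash
python3 -m jog '[[0,0,1,0,0.005,0]]' 0 | sed -n '2p;4p'
```

```text
position: [0.5883, 0.2161, 0.1545]
force: [-0.5, 0.3, 3.5]
```

```bash
python3 -m jog '[[0,0,1,0,0.005,0]]' 0 | sed -n '2p;4p'; python3 -c "
from h import *
d=cam('scene'); crop(d,'pics/s6.png',140,170,260,270,6)"
```

```text
position: [0.5882, 0.2159, 0.1532]
force: [-0.2, -0.4, 1.6]
```

View pics/s6.png

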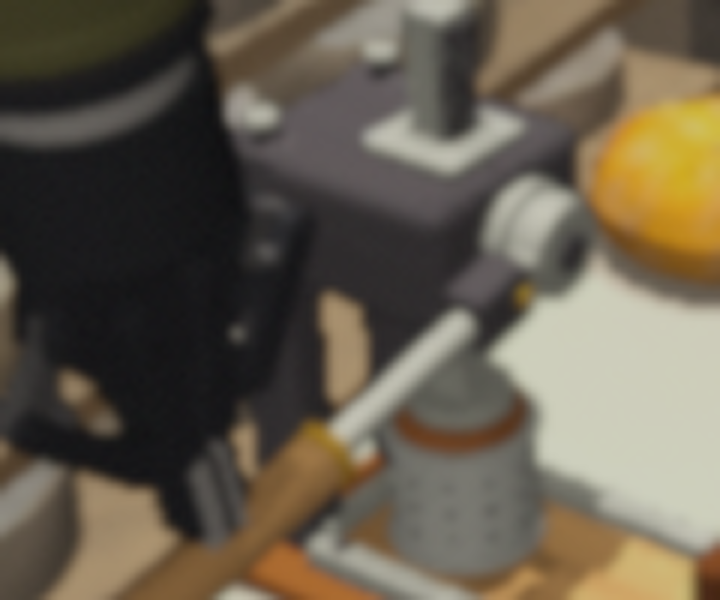

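```bash
python3 -m jog '[[0,0,1,0,0.005,0]]' 0 | sed -n '2p;4p'
```

```text
position: [0.5885, 0.216, 0.1526]
force: [-2.0, -0.3, 9.3]
```

The force fell from about 9 N to 1.6 N and then met the stop, so the click is complete. I'll let go at once.

```bash
python3 -m jog '[[0,0,-4,0,0,0],[0,0,-10,0,0,0],[0,0,-20,0,0,0],[0,0,-40,0,0,0],[0,0,-45,0,0,0],[0,0,-45,0,0,0],[0,0,-20,0,0,0]]' 0
python3 - <<'E'
from h import *
st()
d=cam("scene"); crop(d,'pics/s7.png',130,150,310,300,4)
d=cam("top"); cv2.imwrite("pics/t7.png",d["img"][:,:,::-1])
E
```

```text
clock: 12.55
position: [0.5847, 0.2459, 0.3392]
orientation: [0.75, -0.656, 0.059, 0.049]
force: [-0.0, -0.4, -0.2]
width: 0.0003
t 12.55 world [0.5847 0.2459 0.3392] press [-0.0503  0.2129  0.3392] w 0.0003
 toolx [ 0.131 -0.979  0.153] y [-0.991 -0.133 -0.005] z [ 0.025 -0.151 -0.988] Fpress [-0.06 -0.42 -0.17]
```

View pics/s7.png

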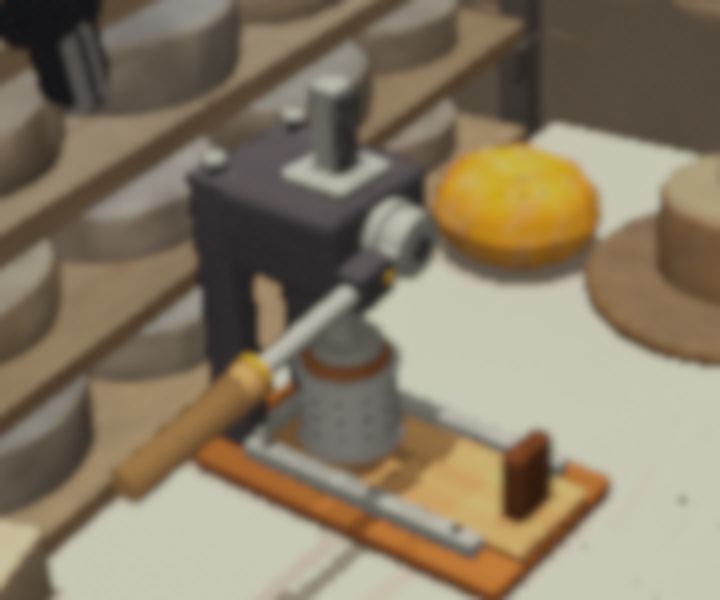

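View pics/t7.png

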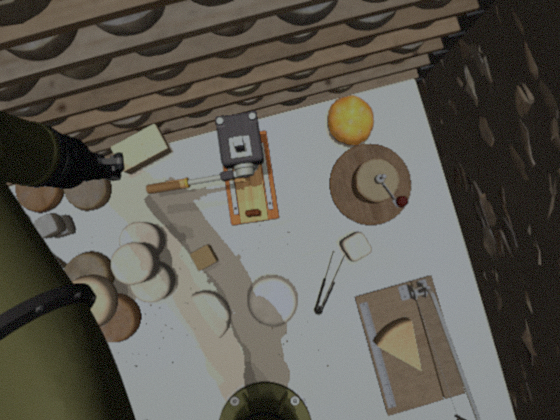

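The ram is clamped on the follower and the handle has stayed down and sprung straight. The tray block is at (253,212), against a predicted home of (253,213). The goat brick (355,246) and tasting cube (203,257) haven't moved. Handing in.

```bash
python3 -c "
from rig import manip
print(manip.hand_in(), manip.observe()['clock'])"
```

```text
the job is handed in; nothing more can be done
the job is handed in; nothing more can be done
```

I pushed the tray home, pressed the handle down until it clicked, let go, and handed the job in. It took about 12.7 s of the 64 s allowed.

- **Tray:** I pushed the grip block with shut fingers until it stopped moving and the force rose to about 14 N. In the top view afterwards the block sat within about 1 px of its computed home position.
- **Press handle:** I pushed down on the middle of the grip along its arc in 1 to 2 mm steps. The force rose from about 4 N to about 9 N, then fell to 1.6 N as the handle broke over.
- **Last step:** The final 1 mm step met the handle's solid stop, with a single reading of 9.3 N. That is about the same as the click force, though slightly harder than needed. I let go straight away.
- **Final checks:** The pictures show the handle down and straight again and the ram clamped on the follower. The goat brick and tasting cube are where they started. The robot is clear and touching nothing, with about 0 N at the wrist. None of these final checks failed or disagreed.

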